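# Clear a die-cast car jammed across the race chute

## Robot

A 7-joint arm with a two-finger parallel gripper is mounted at the origin on the work surface; the furniture and walls round the work are solid. World frame = base frame: x ahead of the robot, y to its left, z up, the work surface at z = 0. Lengths are in m, angles in rad, forces in N, time in s.
With the tool pointing down it reaches from about 0.35 to 0.775 m from the base axis. Payload 3.1 kg.
Tool frame: the origin (TCP) lies where the fingers leave the gripper's body, on its centre line; the fingertips stand 73 mm ahead of it and the grasp point (between the pads) lies 54 mm ahead of it; z points along the fingers, y is the line along which they close (so a half turn about z gives the same grasp; the last joint's range is limited). The gripper opens to 85 mm and grips with 20 to 120 N. Pads are 22 mm wide; open, the fingers measure 114 mm over their backs; the gripper's body (76 mm by 85 mm) begins 54 mm behind the grasp point. The pads swing forward as they close: fully open they stand 13 mm farther back than shut.
Start: joints at [-1.378, 0.311, 0.014, 1.512, -0.004, 1.319, -0.027], TCP at [0.128, 0.535, 0.304] pointing down, gripper open.
Joint ranges: [-2.7, 2.7], [-0.3, 1.91], [-1.27, 1.3], [0.12, 2.57], [-1.44, 4.58], [0.2, 2.03], [-3.05, 3.05]. Speed limits (rad/s): [2.79, 2.79, 3.14, 3.14, 3.14, 3.14, 3.14].

## Interface

Orientations are given as a rotation vector (axis times angle).
In Python, from rig import r gives the robot as it stands. The module is installed in compiled form; this text tells all that it offers.
- The arm moves only by the tool jog_arm, never from a script. Its arguments are lists of equal length, an entry for each row: "delta_pos": the shift along the tool's x, y, z normalised to -1 to 1, where 1 is 5 cm, a list of three; "turn": the turn about the tool's z normalised to -1 to 1, where 1 is 8 degrees; "fingers": the opening, from 0 (shut) to 1 (fully open). In form: {"delta_pos": [[dx, dy, dz], ...], "turn": [turn, ...], "fingers": [fingers, ...]}. A call has 1 to 8 rows; each row shifts and turns the commanded pose from where the row before left it, along the tool's axes as they then stand; what a row does not reach is not made up. A row lasts 1/10 s, in which the tool goes at most 50 mm and 8.59 degrees, less where a joint would pass 70% of its speed; a pose out of reach is approached as far as the arm can. A call with a number of a shift or a turn outside -1 to 1 is refused whole. A call with a gripper value outside its range is refused whole. The fingers move at their own pace and stop on an object; the grip force is fixed at half the most. Time passes only in rows, so rows that do not move let the fingers close. It gives the time, the measured TCP pose, the force, the opening and the grip force at its end, in the units of the state.
- r.get_obs(): the state, without advancing time (a new reading comes with each control period).
- r.camera(name): name is "scene" or "top" or "wrist"; returns the picture (384x512x3 uint8, red, green, blue); there is no depth.
- r.camera_model(name): a dict with "fov_y" (degrees; the focal length in pixels is half the picture's height over the tangent of half this angle, whatever the lens; pixels are square), "cx", "cy" (the principal point, pixels), "rvec" (rotation vector, rad) and "tvec" (3), from world to camera coordinates, as OpenCV has them. Camera axes: x right, y down, z forward; pixel columns grow to the right and rows downward; lengths in m; the calibration is good to about 2 mm. A picture is of the moment at which its call begins: read the wrist's pose just before it. camera_model takes no time and is no camera call; for the wrist camera it gives the pose at the moment of the call.
- r.sign_off(): hands the job in; it is judged then, once.
The state is a dict: "time": time; "joint_positions": joint angles; "joint_velocities": joint speeds; "effort": joint torques, N m; "eef_pos": TCP position; "orientation": TCP orientation; "ft_force": force on the tool from outside, world axes, zero at the start; "moment": the same for the moment, N m; "gripper_width": finger opening in m; "grip_force": force on a finger pad.
Only numpy, scipy, OpenCV 4.12 (cv2) and the standard library are available. Lean on these libraries where they do the work, as an engineer would, in place of code of your own. Each camera call takes 0.05 s, during which the arm holds its last target. There are 200 camera calls.

## Task

A toy car has jammed crosswise in the throat of the wooden race chute, with its ends under the two metal ears. Push it back up the slope onto the cork of the tray, lift it out, and set it down lengthways in the lane below the throat (either end first), so that it rests close behind the car waiting at the foot. Leave the waiting car in its place in the lane and do not disturb the things standing beside the chute.

Things in the scene. Friction and masses are not known exactly. Their poses are not given: they have to be found in the camera images.
- chute: Plywood car chute fixed to the table, about 380 x 136 mm. Origin on the table under the throat; x along the chute to its high end (the tray), y to the left seen from the foot, z up. Floor slopes 10 degrees, rising along +x. Fixed near it: a thin dowel 300 mm tall (x 0.59, y -0.09 m in the room) and a glue bottle 216 mm tall (x 0.745, y -0.455 m).
- throat (a point): Middle of the chute's floor where the taper ends and the lane begins, 46.5 mm above the table. x points up the slope, y across to the left, z square out of the floor (tilted 10 degrees). Taper: x 0 to 50 mm, widening from 35 to 124 mm between 26 mm high walls; smooth grey floor up to x = 56 mm, so a car let go there slides back and jams again.
- lane (a point): Point on the lane's floor, on its middle line, 60 mm down the slope from the throat; axes as throat. The lane runs from the throat 166 mm down to an 18 mm high end stop; clear width 35 mm between curbs 6 mm high and 5 mm thick; smooth grey floor on which a car set lengthways runs down by itself.
- tray (a point): Point on the tray's cork floor, on its middle line, 130 mm up the slope from the throat; axes as throat. The cork reaches from 56 to 205 mm above the throat and is 124 mm wide between 26 mm high walls (one at the top end too). A car stays where it is left on the cork.
- ears (a point): Middle of the gap between the two aluminium ears, level with their tops, 29 mm off the floor and 22.5 mm up the slope from the throat; axes as throat. The ears are 3 mm thick, undersides 26 mm off the floor, from 7 mm below to 52 mm above the throat; they leave a gap 42 mm wide (y = +-21 mm) over the middle.
- jammed_car: Dark blue die-cast car, 62 mm long (its y axis), 29 mm wide (x axis; sides upright from 3 to 14 mm above its underside, roof narrower), 22 mm high, about 40 g. Origin at the centre of its underside, z up through its roof. At the start it lies roughly crosswise in the taper, its centre about 25 mm up the slope from the throat, both ends under the ears.
- waiting_car: Black die-cast car, 66 mm long (its y axis), 29 mm wide, 22 mm high; origin at the centre of its underside. Stands lengthways in the lane against the end stop; its upper end lies about 100 mm below the throat.
- parked_car: Green die-cast car, 64 mm long (y axis), 29 mm wide, 20 mm high, on the table to the left of the lane. Bystander. Origin at the centre of its underside.
- paint_pot: Cream paint pot with white lid, 35 mm across, 36 mm high, on the table to the right of the tray. Bystander. Origin at the centre of its underside.
Mind the look-alikes: they are no part of the job. What is shaped like the waiting_car but purple or white is not meant.

How it is judged:
On the way, in this order (a step that is already met when the one before it is completed fails the run):
1. the jammed car is back up on the cork, clear of the ears (its centre more than 75 mm up the slope from the throat, still on the floor) (x of jammed_car in the frame of throat above 0.075 m and z of jammed_car in the frame of throat below 0.012 m), for 0.2 s.
2. it is lifted out (more than 45 mm above the sloping floor) (z of jammed_car in the frame of throat above 0.045 m), for 0.1 s.
At the end, for the whole second after the job is handed in: The freed car is at rest, released, on its wheels in the lane (within 7 mm of the lane's middle line, within 10 degrees of its direction, underside within 5 mm of the floor), its centre less than 75 mm from the waiting car's; the waiting car is still on its wheels in the lane at the end stop (y of jammed_car in the frame of throat between -0.007 and 0.007 m and z of jammed_car in the frame of throat between -0.005 and 0.005 m and angle between the y axis of each of jammed_car, waiting_car and the x axis of throat, either way round below 0.17 rad and angle between the z axis of jammed_car and the z axis of throat, either way round below 0.17 rad and distance between jammed_car and waiting_car below 0.075 m and x of waiting_car in the frame of throat below -0.12 m and z of waiting_car in the frame of throat below 0.005 m and linear speed of each of jammed_car, waiting_car below 0.02 m/s); the robot touches nothing.
It fails at once if the parked car or the paint pot is moved more than 15 mm (distance of any of parked_car, paint_pot from where it was at the start of the episode above 0.015 m).
It fails at once if the waiting car is lifted out of the lane (more than 20 mm off its floor) (z of waiting_car in the frame of throat above 0.02 m).
It also fails if it takes over 46 s, if anything falls off the work surface, if the arm or the gripper's body presses on something with over 40 N, if the wrist force passes 120 N, or if a joint passes its speed limit or range.

## Working session

There is one attempt and no reset: what is moved stays moved. The work goes in short steps, Python scripts to look and compute and a tool call to move; the robot and the scene stay as the last step left them, time stands still between calls to the robot, and variables do not carry over. Pictures are saved under pics/ and viewed, at most 10 in all, crops included, and the job is handed in when it is done.

Besides the shell and the picture viewer there is one more tool, called after "Request:" as name(argument=value, ...) on one line, values as JSON. jog_arm: Moves the arm, as the interface text tells. Its arguments: {"type":"object","properties":{"delta_pos":{"type":"array"},"turn":{"type":"array"},"fingers":{"type":"array"}},"required":["delta_pos","turn","fingers"]}

```bash
mkdir -p pics; python3 - <<'E'
from rig import r
import cv2,numpy as np
o=r.get_obs();print({k:np.round(v,3) for k,v in o.items()})
for n in("scene","top"):
    m=r.camera_model(n);print(n,m)
    cv2.imwrite(f"pics/{n}0.png",r.camera(n)[:,:,::-1])
print(r.camera_model("wrist"))
E
```

```text
{'time': np.float64(0.0), 'joint_positions': array([-1.378,  0.312,  0.014,  1.513, -0.004,  1.319, -0.027]), 'joint_velocities': array([ 0.   , -0.003,  0.   ,  0.001,  0.001,  0.002, -0.   ]), 'effort': array([-0.0000e+00, -3.7992e+01,  1.4600e-01, -2.3059e+01,  1.2000e-02,
        1.4000e-02, -0.0000e+00]), 'eef_pos': array([0.128, 0.534, 0.303]), 'orientation': array([-0.368, -3.12 ,  0.004]), 'ft_force': array([-0.107,  1.249, -0.489]), 'moment': array([-0.012,  0.011, -0.012]), 'grip_force': np.float64(0.0), 'gripper_width': np.float64(0.085)}
scene {'fov_y': 46.29651042601477, 'cx': 255.37977682497112, 'cy': 183.60109333533362, 'rvec': array([ 2.17365488, -0.78663234,  0.33346008]), 'tvec': array([-0.49587056,  0.10871742,  0.90714613])}
top {'fov_y': 49.08293607968022, 'cx': 249.09364102556248, 'cy': 196.25201036847125, 'rvec': array([ 2.12966772, -2.18899049,  0.06444729]), 'tvec': array([-0.25457122,  0.46961017,  0.88525517])}
{'fov_y': 63.39227244827518, 'cx': 258.3847894654927, 'cy': 188.92049553340212, 'rvec': array([-2.24999178, -1.77775643, -0.29248548]), 'tvec': array([-0.54819741, -0.04343412,  0.38206439])}
```

```bash
python3 -c "
import cv2
a=cv2.imread('pics/top0.png');cv2.imwrite('pics/top0b.png',cv2.resize(a,(800,600),interpolation=cv2.INTER_CUBIC))"
```

```text
(no output)
```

View pics/top0b.png

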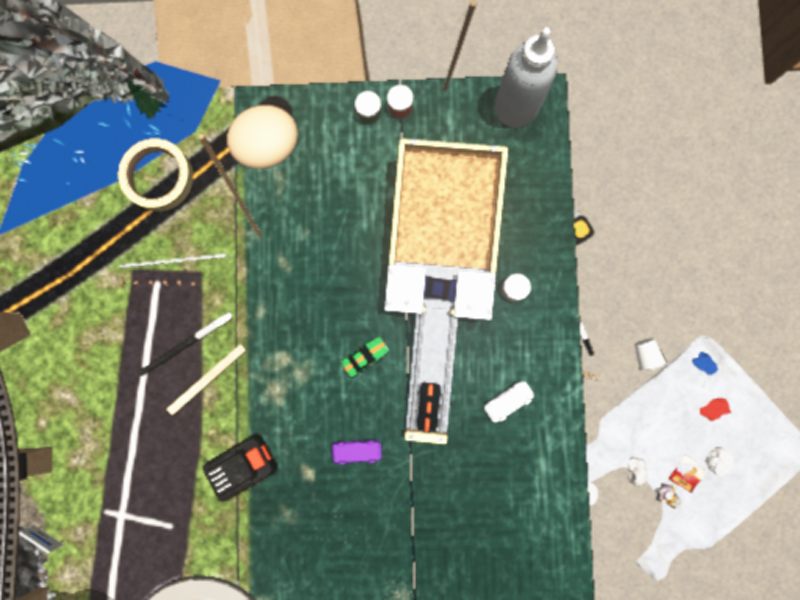

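View pics/scene0.png

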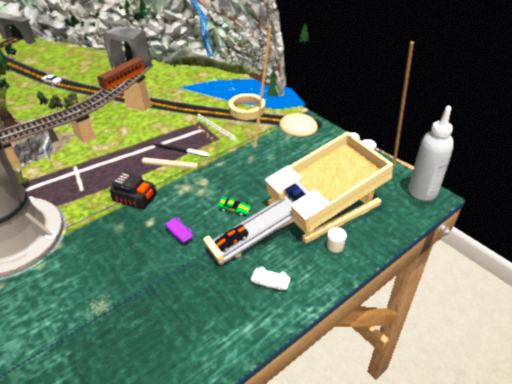

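The top view (enlarged 1.5625x) shows the tray at (398–507, 142–265) and the ears at (385–495, 265–318). The blue car is at (440, 288) and the black car at (428, 405). The green car is at (365, 356) and the pot at (517, 287). Next I'll enlarge the chute.

```bash
python3 - <<'E'
import cv2,numpy as np
a=cv2.imread('pics/top0.png')
f=lambda x,y:cv2.resize(a[y:y+120,x:x+80],None,fx=5,fy=5,interpolation=cv2.INTER_CUBIC)
cv2.imwrite('pics/c1.png',np.hstack([f(245,85),f(245,165)]))
E
cat > h.py <<'E'
import numpy as np,cv2
from rig import r
from scipy.spatial.transform import Rotation as R
def proj(n,P):
    m=r.camera_model(n);f=192/np.tan(np.radians(m['fov_y']/2))
    K=np.array([[f,0,m['cx']],[0,f,m['cy']],[0,0,1]])
    return cv2.projectPoints(np.atleast_2d(np.array(P,float)),m['rvec'],m['tvec'],K,None)[0][:,0]
def chute(p): # x,y,yaw -> throat frame pose
    Rz=R.from_euler('z',p[2]); T=Rz*R.from_euler('y',-np.radians(10))
    return T, np.array([p[0],p[1],.0465])
def w(p,q): T,t=chute(p); return T.apply(np.atleast_2d(q))+t
E
python3 -c "
from h import *
print(proj('top',[[.59,-.09,0],[.59,-.09,.3],[.745,-.455,0],[.745,-.455,.216]])*1.5625)"
```

```text
[[262.95154569 222.24027353]
 [193.71495348 154.71790795]
 [515.54998346 107.27170965]
 [546.60700786  30.36551958]]
```

View pics/c1.png

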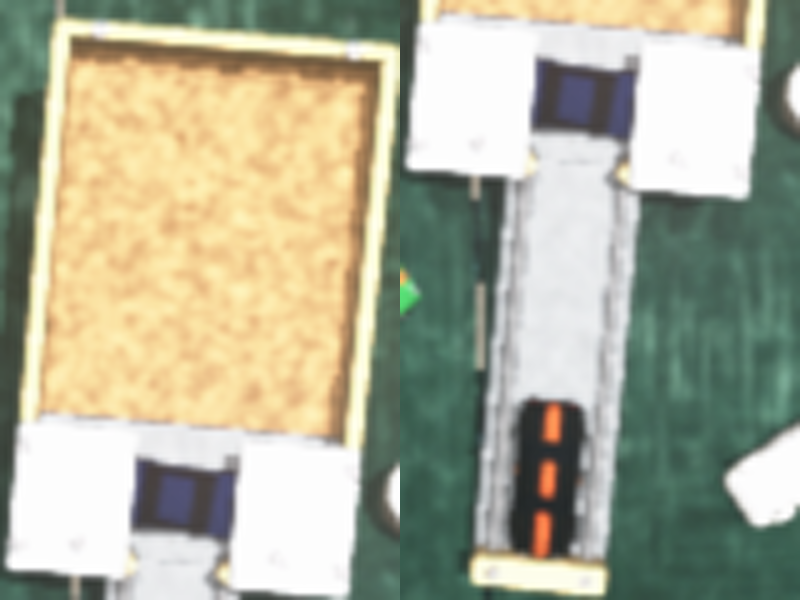

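The crop (5x) gives these wall inner top corners, in left-panel pixels: (72,40) and (380,62). The ear gap corners, in right-panel pixels, are (538,24), (640,40), (530,178) and (632,192). The end stop's inner edge is at (478,553)–(605,565). The blue car's visible part spans (535–636, 62–138), and the black car sits at about (550,480).

```bash
cat >> h.py <<'E'
from scipy.optimize import least_squares
E
python3 - <<'E'
from h import *
A=lambda x,y:((x+.5)/5-.5+245,(y+.5)/5-.5+85)
B=lambda x,y:((x-400+.5)/5-.5+245,(y+.5)/5-.5+165)
pix=np.array([A(72,40),A(380,62),B(538,24),B(640,40),B(530,178),B(632,192),B(478,553),B(605,565)])
q=np.array([[205,62,26],[205,-62,26],[52,21,29],[52,-21,29],[-7,21,29],[-7,-21,29],[-166,22.5,18],[-166,-22.5,18]])/1e3
s=least_squares(lambda p:(proj('top',w(p,q))-pix).ravel(),[.5,-.3,-.1],x_scale=[.1,.1,.1])
print(s.x);print((proj('top',w(s.x,q))-pix).round(2))
p=s.x
def back(px,z): # throat-frame point at given height
    return least_squares(lambda v:(proj('top',w(p,[v[0],v[1],z]))-px).ravel(),[0,0]).x*1e3
print('blue roof', back(B(575,98),.022), 'edges top/bottom',back(B(585,63),.014),back(B(585,138),.014),back(B(536,75),.02),back(B(636,85),.02))
print('black top/bot', back(B(552,402),.014),back(B(545,557),.014))
for n,c in dict(tray=[.13,0,0],ears=[.0225,0,.029],lane=[-.06,0,0],throat=[0,0,0]).items(): print(n,w(p,c).round(4))
def backw(px,z): return least_squares(lambda v:(proj('top',[v[0],v[1],z])-px).ravel(),[.5,-.3]).x
print('pot',backw((517/1.5625,287/1.5625),.036),'green',backw((365/1.5625,356/1.5625),.015))
E
```

```text
[ 0.4575963  -0.33241798 -0.11721855]
[[-0.58 -1.01]
 [ 0.82 -0.5 ]
 [ 0.08  1.38]
 [ 0.74 -0.02]
 [-0.93 -0.06]
 [-0.41 -1.01]
 [ 1.95  0.77]
 [-1.69  0.45]]
blue roof [26.2312788   3.88085345] edges top/bottom [40.32850788  0.89676444] [ 9.93083751 -1.86434041] [34.02218889 20.30836153] [ 33.47515324 -20.13345291]
black top/bot [-99.78565814   1.7766398 ] [-164.86700858   -1.14320838]
tray [[ 0.5847 -0.3474  0.0691]]
ears [[ 0.4746 -0.3344  0.079 ]]
lane [[ 0.3989 -0.3255  0.0361]]
throat [[ 0.4576 -0.3324  0.0465]]
pot [ 0.48216276 -0.43985836] green [ 0.3957708  -0.23239889]
```

Request:
jog_arm(delta_pos=[[-0.6, -0.6, 0], [-0.65, -0.65, 0], [-0.65, -0.65, 0], [-0.65, -0.65, 0], [-0.65, -0.65, 0], [-0.65, -0.65, 0], [-0.65, -0.65, 0], [-0.65, -0.65, 0]], turn=[0, 0, 0, 0, 0, 0, 0, 0], fingers=[0.5, 0.5, 0.5, 0.5, 0.5, 0.5, 0.5, 0.5])

```text
time: 0.9
eef_pos: [0.3189, 0.2227, 0.3037]
orientation: [-0.368, -3.12, -0.0]
ft_force: [0.4, -0.0, -0.9]
gripper_width: 0.0428
grip_force: 0.0
```

```bash
cat >> h.py <<'E'
CH=[.4576,-.3324,-.1172]
def go(q,yawoff,dz=0,goal=None):
    """q: throat-frame xy(z) mm for the TCP->grasp point; prints tool-frame delta (units of 50mm) and turn (units of 8deg)
    yawoff: deg of tool y relative to chute x. goal z: world height of TCP"""
    o=r.get_obs();M=R.from_rotvec(o['orientation']);e=o['eef_pos']
    g=w(CH,np.array(q)/1e3)[0]; 
    if goal is not None: g[2]=goal
    d=M.inv().apply(g-e); y=M.as_matrix()[:,1]; yaw=np.degrees(np.arctan2(y[1],y[0]))
    dt=(np.degrees(CH[2])+yawoff-yaw+90)%180-90
    print('t',round(o['time'],2),'eef',e.round(4),'yaw',yaw.round(2),'width',round(o['gripper_width'],4),'grip',round(o['grip_force'],1),'F',o['ft_force'].round(1))
    print('goal',g.round(4),'delta/50mm',(d*20).round(3),'turn/8deg',round(-dt/8,3),'tool z',M.as_matrix()[:,2].round(4),'q7',o['joint_positions'][6].round(2))
    T,t=chute(CH); print('eef in throat xy(vertical-proj)',(R.from_euler('z',-CH[2]).apply(e-t)*1e3).round(1))
E
python3 -c "
from h import *
go([26,0,0],0,goal=.3)"
```

```text
t 0.9 eef [0.3189 0.2227 0.3037] yaw 76.56 width 0.0428 grip 0.0 F [ 0.4 -0.  -0.9]
goal [ 0.483  -0.3354  0.3   ] delta/50mm [ -5.787 -10.093   0.071] turn/8deg 10.41 tool z [-3.e-04  1.e-04 -1.e+00] q7 0.67
eef in throat xy(vertical-proj) [-202.7  535.   257.2]
```

Request:
jog_arm(delta_pos=[[-0.5, -0.8, 0], [-0.5, -0.8, 0], [-0.5, -0.8, 0], [-0.5, -0.8, 0], [-0.5, -0.8, 0], [-0.5, -0.8, 0], [-0.5, -0.8, 0], [-0.5, -0.8, 0]], turn=[0, 0, 0, 0, 0, 0, 0, 0], fingers=[0.5, 0.5, 0.5, 0.5, 0.5, 0.5, 0.5, 0.5])

```text
time: 1.7
eef_pos: [0.4386, -0.1346, 0.3039]
orientation: [0.366, 3.12, 0.001]
ft_force: [1.0, 1.0, -0.4]
gripper_width: 0.0426
grip_force: 0.0
```

Request:
jog_arm(delta_pos=[[0, 0, 0], [0, 0, 0], [0, 0, 0], [0, 0, 0], [0, 0, 0], [0, 0, 0], [0, 0, 0], [0, 0, 0]], turn=[1, 1, 1, 1, 1, 1, 1, 1], fingers=[0.5, 0.5, 0.5, 0.5, 0.5, 0.5, 0.5, 0.5])

```text
time: 2.5
eef_pos: [0.4382, -0.133, 0.3035]
orientation: [-1.972, -2.445, 0.0]
ft_force: [-0.6, 0.5, -0.8]
gripper_width: 0.0427
grip_force: 0.0
```

```bash
python3 -c "
from h import *
go([26,0,0],0,goal=.23)"
```

```text
t 2.5 eef [ 0.4382 -0.133   0.3035] yaw 12.23 width 0.0427 grip 0.0 F [-0.6  0.5 -0.8]
goal [ 0.483  -0.3354  0.23  ] delta/50mm [-4.147  0.019  1.468] turn/8deg 2.368 tool z [-9.e-04  3.e-04 -1.e+00] q7 0.63
eef in throat xy(vertical-proj) [-42.5 195.8 257. ]
```

Request:
jog_arm(delta_pos=[[-0.8, 0, 0.2], [-0.8, 0, 0.3], [-0.85, 0, 0.3], [-0.85, 0, 0.3], [-0.85, 0, 0.3], [0, 0, 0], [0, 0, 0], [0, 0, 0]], turn=[0, 0, 0, 0, 0, 0.8, 0.8, 0.77], fingers=[0.5, 0.5, 0.5, 0.5, 0.5, 0.5, 0.5, 0.5])

```text
time: 3.3
eef_pos: [0.4831, -0.3361, 0.2328]
orientation: [-2.347, -2.086, 0.001]
ft_force: [0.2, 0.4, 0.4]
gripper_width: 0.0427
grip_force: 0.0
```

```bash
python3 - <<'E'
from h import *
go([26,0,0],0,goal=.23)
m=r.camera_model('wrist')
a=r.camera('wrist')
Mc=R.from_rotvec(m['rvec']);print('cam pos',(-Mc.inv().apply(m['tvec'])).round(3))
for q in ([52,21,29],[52,-21,29],[-7,21,29],[-7,-21,29],[205,62,26],[205,-62,26],[-166,17.5,18]):
    print(q,proj('wrist',w(CH,np.array(q)/1e3))[0].round(1)*1.5)
cv2.imwrite('pics/w1.png',cv2.resize(a[:,:,::-1],None,fx=1.5,fy=1.5,interpolation=cv2.INTER_CUBIC))
E
```

```text
t 3.3 eef [ 0.4831 -0.3361  0.2328] yaw -6.75 width 0.0427 grip 0.0 F [0.2 0.4 0.4]
goal [ 0.483  -0.3354  0.23  ] delta/50mm [ 0.014 -0.004  0.056] turn/8deg -0.004 tool z [-1.7e-03  9.0e-04 -1.0e+00] q7 0.88
eef in throat xy(vertical-proj) [ 25.8  -0.7 186.3]
cam pos [ 0.493 -0.254  0.304]
[52, 21, 29] [428.7 256.5]
[52, -21, 29] [426.45 334.8 ]
[-7, 21, 29] [313.05 251.25]
[-7, -21, 29] [317.25 326.7 ]
[205, 62, 26] [802.65 175.5 ]
[205, -62, 26] [731.7  429.75]
[-166, 17.5, 18] [ 61.65 240.6 ]
```

View pics/w1.png

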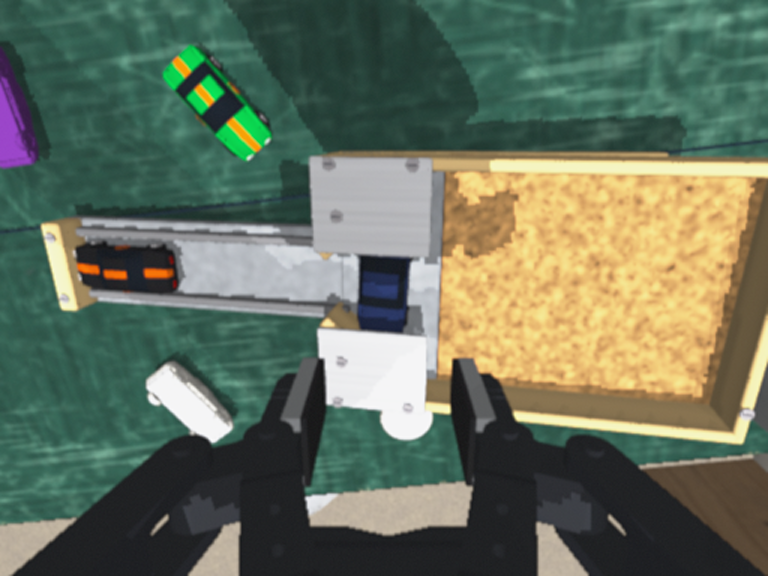

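The wrist view (1.5x) matches the fitted chute to about 3 px (1–2 mm). The blue car is in the gap between x = 358 and 410, so its centre is near x = 384. The finger tips' inner edges are at about (324,360) and (454,360). I'll use these to work out the tip depth.

```bash
python3 - <<'E'
from h import *
o=r.get_obs();M=R.from_rotvec(o['orientation']);e=o['eef_pos']
for t in (60,64,68,72,76):
  print(t,[(proj('wrist',M.apply(np.array([sx*11,sy*21.35,t])/1e3)+e)[0]*1.5).round(0) for sx in(1,-1) for sy in (1,-1)])
m=r.camera_model('wrist')
def back(px,z): return least_squares(lambda v:(proj('wrist',w(CH,[v[0],v[1],z]))-px).ravel(),[0,0]).x*1e3
for a in((360,257),(410,258),(358,328),(407,330)): print(back(np.array(a)/1.5,.016))
E
```

```text
60 [array([454., 363.]), array([319., 363.]), array([451., 422.]), array([322., 422.])]
64 [array([453., 357.]), array([321., 357.]), array([450., 415.]), array([324., 415.])]
68 [array([451., 351.]), array([323., 351.]), array([448., 408.]), array([325., 408.])]
72 [array([450., 346.]), array([324., 346.]), array([447., 402.]), array([327., 402.])]
76 [array([448., 341.]), array([326., 341.]), array([445., 396.]), array([328., 396.])]
[14.36716522 15.41155756]
[41.17489394 16.13961582]
[ 12.34927486 -26.01532302]
[ 40.09721229 -25.06953387]
```

Request:
jog_arm(delta_pos=[[0.01, -0.4, 0.2], [0, -0.37, 0.3], [0, 0, 0.3], [0, 0, 0]], turn=[0, 0, 0, 0], fingers=[0, 0, 0, 0])

```text
time: 3.75
eef_pos: [0.4451, -0.3292, 0.1916]
orientation: [-2.338, -2.092, -0.001]
ft_force: [0.0, 1.1, 0.1]
gripper_width: 0.0001
grip_force: 0.0
```

```bash
python3 -c "
from h import *
go([-12,0,0],0,goal=.13)"
```

```text
t 3.75 eef [ 0.4451 -0.3292  0.1916] yaw -6.34 width 0.0001 grip 0.0 F [0.  1.1 0.1]
goal [ 0.4459 -0.331   0.13  ] delta/50mm [-0.038  0.024  1.233] turn/8deg 0.046 tool z [-0.0026  0.0035 -1.    ] q7 0.94
eef in throat xy(vertical-proj) [-12.8   1.7 145.1]
```

Request:
jog_arm(delta_pos=[[-0.03, 0, 0.4], [0, 0, 0.4], [0, 0, 0.3], [0, 0, 0.12], [0, 0, 0], [0, 0, 0]], turn=[0.05, 0, 0, 0, 0, 0], fingers=[0, 0, 0, 0, 0, 0])

```text
time: 4.35
eef_pos: [0.4459, -0.3329, 0.1336]
orientation: [2.348, 2.085, 0.0]
ft_force: [-0.1, -0.9, 0.3]
gripper_width: -0.0002
grip_force: 0.0
```

```bash
python3 -c "
from h import *
go([-12,0,0],0,goal=.126)
a=r.camera('scene');cv2.imwrite('pics/s1.png',cv2.resize(a[160:260,200:340,::-1],None,fx=5.5,fy=5.5,interpolation=cv2.INTER_CUBIC))"
```

```text
t 4.35 eef [ 0.4459 -0.3329  0.1336] yaw -6.79 width -0.0002 grip 0.0 F [-0.1 -0.9  0.3]
goal [ 0.4459 -0.331   0.126 ] delta/50mm [ 0.037 -0.004  0.151] turn/8deg -0.009 tool z [ 0.001 -0.001 -1.   ] q7 0.99
eef in throat xy(vertical-proj) [-11.6  -1.8  87.1]
```

View pics/s1.png

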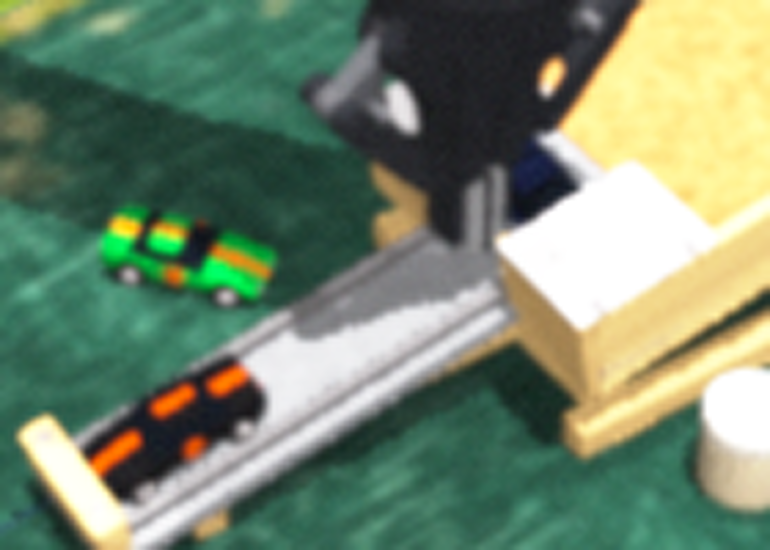

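The scene crop shows the closed fingers standing over the lane just below the blue car, clear of the ears. I'll lower them the last 8 mm.

Request:
jog_arm(delta_pos=[[0.035, 0, 0.06], [0, 0, 0.09], [0, 0, 0], [0, 0, 0]], turn=[0, 0, 0, 0], fingers=[0, 0, 0, 0])

```text
time: 4.8
eef_pos: [0.4454, -0.3305, 0.1253]
orientation: [-2.349, -2.085, -0.0]
ft_force: [-0.4, 0.8, -0.1]
gripper_width: -0.0001
grip_force: 0.0
```

```bash
python3 -c "
from h import *
go([60,0,0],0,goal=.126+.72*.1763*.1)"
```

```text
t 4.8 eef [ 0.4454 -0.3305  0.1253] yaw -6.81 width -0.0001 grip 0.0 F [-0.4  0.8 -0.1]
goal [ 0.5163 -0.3393  0.1387] delta/50mm [-0.007  1.428 -0.269] turn/8deg -0.012 tool z [-2.e-04  2.e-04 -1.e+00] q7 0.99
eef in throat xy(vertical-proj) [-12.3   0.4  78.8]
```

Request:
jog_arm(delta_pos=[[0, 0.06, -0.01], [0, 0.08, -0.014], [0, 0.08, -0.014], [0, 0.08, -0.014], [0, 0.08, -0.014], [0, 0.08, -0.014], [0, 0.08, -0.014], [0, 0.08, -0.014]], turn=[0, 0, 0, 0, 0, 0, 0, 0], fingers=[0, 0, 0, 0, 0, 0, 0, 0])

```text
time: 5.6
eef_pos: [0.4765, -0.3344, 0.1309]
orientation: [-2.349, -2.085, 0.0]
ft_force: [0.1, 0.6, 1.5]
gripper_width: -0.0002
grip_force: 0.6
```

```bash
python3 -c "
from h import *
go([60,0,0],0,goal=.126+.72*.1763*.1)
a=r.camera('wrist');cv2.imwrite('pics/w2.png',cv2.resize(a[80:300,130:430,::-1],None,fx=2.6,fy=2.6,interpolation=cv2.INTER_CUBIC))"
```

```text
t 5.6 eef [ 0.4765 -0.3344  0.1309] yaw -6.81 width -0.0002 grip 0.6 F [0.1 0.6 1.5]
goal [ 0.5163 -0.3393  0.1387] delta/50mm [-0.003  0.802 -0.157] turn/8deg -0.012 tool z [-3.e-04  0.e+00 -1.e+00] q7 0.95
eef in throat xy(vertical-proj) [19.   0.2 84.4]
```

View pics/w2.png

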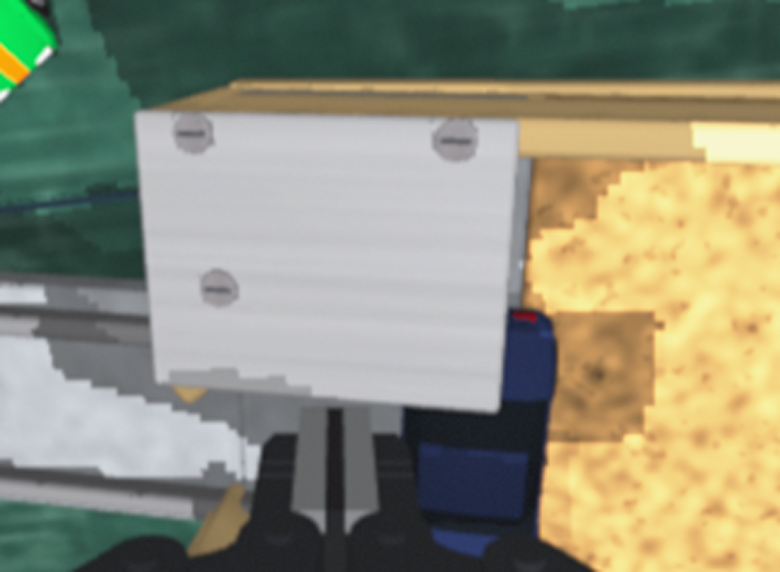

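The car is being pushed squarely. Its leading edge (x≈550) has reached the cork, and there is little force. I'll keep pushing.

Request:
jog_arm(delta_pos=[[0, 0.1, -0.018], [0, 0.1, -0.018], [0, 0.1, -0.018], [0, 0.1, -0.018], [0, 0.1, -0.018], [0, 0.12, -0.021], [0, 0.12, -0.021], [0, 0.12, -0.021]], turn=[0, 0, 0, 0, 0, 0, 0, 0], fingers=[0, 0, 0, 0, 0, 0, 0, 0])

```text
time: 6.45
eef_pos: [0.5196, -0.3394, 0.1385]
orientation: [2.349, 2.086, 0.0]
ft_force: [-1.4, -0.1, 1.2]
gripper_width: -0.0002
grip_force: 0.5
```

Request:
jog_arm(delta_pos=[[0, 0.06, -0.01], [0, 0, 0], [0, -0.1, -0.1], [0, -0.1, -0.5], [0, 0, -0.8], [0, 0.2, -0.6], [0, 0.2, -0.2], [0, 0.2, 0]], turn=[0, 0, 0, 0, 0, 0, 0, 0], fingers=[0, 0, 0, 0, 0, 0.6, 0.6, 0.6])

```text
time: 7.25
eef_pos: [0.5424, -0.3432, 0.2519]
orientation: [2.346, 2.082, 0.003]
ft_force: [-0.3, 0.3, 0.2]
gripper_width: 0.0429
grip_force: 0.0
```

```bash
python3 - <<'E'
from h import *
go([96,0,0],0,goal=.24)
a=r.camera('wrist');cv2.imwrite('pics/w3.png',cv2.resize(a[:,:,::-1],None,fx=1.5,fy=1.5,interpolation=cv2.INTER_CUBIC))
for q in ([96,0,20],[130,62,26],[130,-62,26]):
    print(q,proj('wrist',w(CH,np.array(q)/1e3))[0].round(1)*1.5)
np.save('cam3.npy',[r.camera_model('wrist')['rvec'],r.camera_model('wrist')['tvec']])
E
```

```text
t 7.25 eef [ 0.5424 -0.3432  0.2519] yaw -6.84 width 0.0429 grip 0.0 F [-0.3  0.3  0.2]
goal [ 0.5515 -0.3435  0.24  ] delta/50mm [0.017 0.181 0.239] turn/8deg -0.016 tool z [ 0.0044 -0.0025 -1.    ] q7 0.81
eef in throat xy(vertical-proj) [ 85.5  -0.8 205.4]
[96, 0, 20] [393.6 286.2]
[130, 62, 26] [463.05 170.85]
[130, -62, 26] [451.2 397.5]
```

View pics/w3.png

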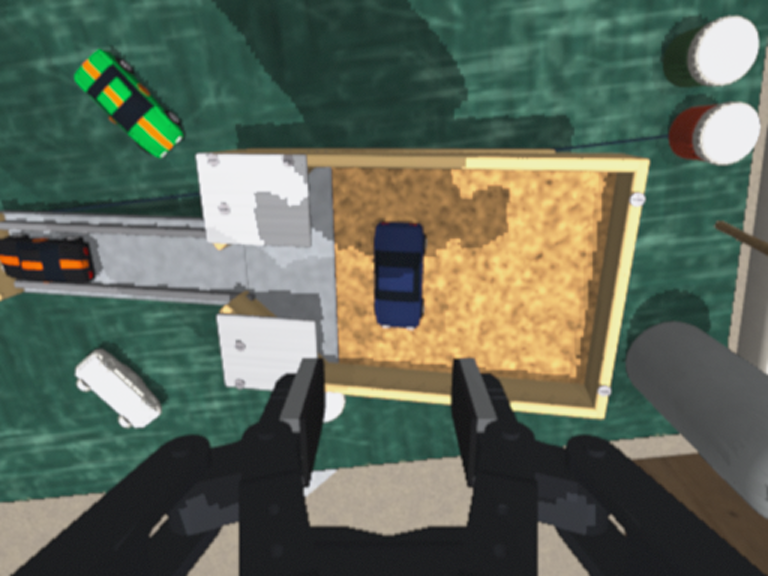

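The car now sits crosswise on the cork, centred at about (399,275) with its ends at (400,223) and (399,327). Next I'll locate it.

```bash
python3 - <<'E'
from h import *
f=192/np.tan(np.radians(63.39227/2));c=np.load('cam3.npy')
m=r.camera_model('wrist');K=np.array([[f,0,m['cx']],[0,f,m['cy']],[0,0,1]])
pj=lambda P:cv2.projectPoints(P,c[0],c[1],K,None)[0][:,0]
def back(px,z): return (least_squares(lambda v:(pj(w(CH,[v[0],v[1],z]))-px).ravel(),[0.1,0]).x*1e3).round(1)
for a in((400,223),(398.5,327),(375,275),(425,275)): print(back(np.array(a)/1.5,.012))
go([94,3,0],0,goal=.24)
E
```

```text
[98. 33.]
[ 97.8 -27.5]
[84.2  3.1]
[112.2   4.7]
t 7.3 eef [ 0.544  -0.3421  0.2497] yaw -6.72 width 0.0502 grip 0.0 F [ 1.9  0.2 -1.1]
goal [ 0.5499 -0.3402  0.24  ] delta/50mm [0.05  0.113 0.194] turn/8deg -0.0 tool z [ 0.0034 -0.0011 -1.    ] q7 0.81
eef in throat xy(vertical-proj) [ 86.9   0.5 203.2]
```

Request:
jog_arm(delta_pos=[[0.03, 0.06, 0.1], [0.02, 0.06, 0.5], [0, 0.03, 0.6], [0, 0, 0.5], [0, 0, 0.3], [0, 0, 0], [0, 0, 0]], turn=[0, 0, 0, 0, 0, 0, 0], fingers=[0.43, 0.43, 0.43, 0.43, 0.43, 0.43, 0.43])

```text
time: 8.0
eef_pos: [0.5493, -0.3408, 0.149]
orientation: [-2.35, -2.085, 0.001]
ft_force: [-0.5, 0.4, 0.3]
gripper_width: 0.0365
grip_force: 0.0
```

```bash
python3 - <<'E'
from h import *
go([94.5,3,0],0,goal=.144)
a=r.camera('wrist');cv2.imwrite('pics/w4.png',cv2.resize(a[130:340,130:410,::-1],None,fx=2.8,fy=2.8,interpolation=cv2.INTER_CUBIC))
E
```

```text
t 8.0 eef [ 0.5493 -0.3408  0.149 ] yaw -6.83 width 0.0365 grip 0.0 F [-0.5  0.4  0.3]
goal [ 0.5504 -0.3403  0.144 ] delta/50mm [0.012 0.02  0.099] turn/8deg -0.015 tool z [-5.e-04 -2.e-04 -1.e+00] q7 0.86
eef in throat xy(vertical-proj) [ 92.1   2.4 102.5]
```

View pics/w4.png

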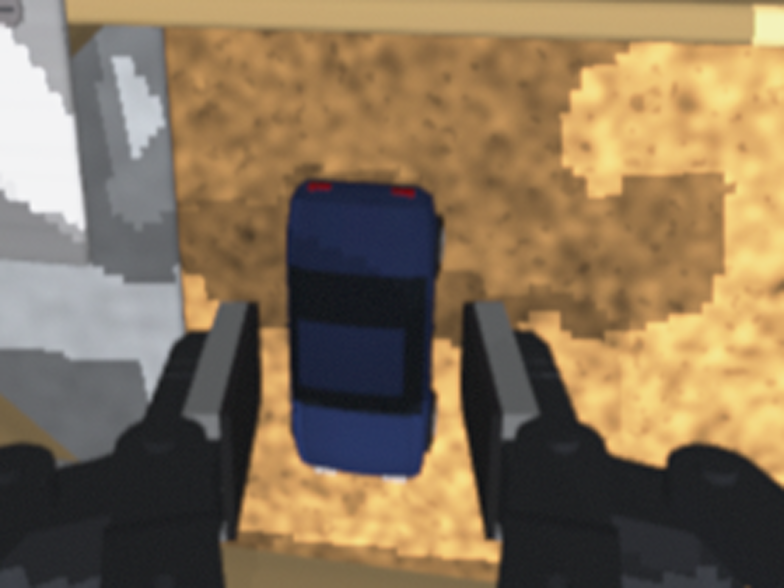

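The car sits between the pads. The car spans x = 290–437 and the pad edges are at 259 and 465, so it is centred. I'll descend slowly while checking force.

Request:
jog_arm(delta_pos=[[0.01, 0.02, 0.04], [0, 0, 0.04], [0, 0, 0], [0, 0, 0]], turn=[0, 0, 0, 0], fingers=[0.43, 0.43, 0.43, 0.43])

```text
time: 8.45
eef_pos: [0.5507, -0.3402, 0.1452]
orientation: [2.349, 2.086, 0.0]
ft_force: [1.1, -0.3, -0.2]
gripper_width: 0.0369
grip_force: 0.0
```

Request:
jog_arm(delta_pos=[[0, 0, 0.04], [0, 0, 0], [0, 0, 0]], turn=[0, 0, 0], fingers=[0.43, 0.43, 0.43])

```text
time: 8.75
eef_pos: [0.5506, -0.3401, 0.1428]
orientation: [-2.349, -2.085, 0.0]
ft_force: [0.3, -0.2, -0.2]
gripper_width: 0.037
grip_force: 0.0
```

Request:
jog_arm(delta_pos=[[0, 0, 0.04], [0, 0, 0], [0, 0, 0]], turn=[0, 0, 0], fingers=[0.43, 0.43, 0.43])

```text
time: 9.05
eef_pos: [0.5506, -0.3401, 0.1408]
orientation: [-2.349, -2.085, 0.0]
ft_force: [0.3, 0.2, 0.9]
gripper_width: 0.0366
grip_force: 0.0
```

Request:
jog_arm(delta_pos=[[0, 0, 0.03], [0, 0, 0], [0, 0, 0]], turn=[0, 0, 0], fingers=[0.43, 0.43, 0.43])

```text
time: 9.35
eef_pos: [0.5506, -0.3401, 0.1394]
orientation: [-2.349, -2.085, 0.0]
ft_force: [-0.3, -0.1, 0.5]
gripper_width: 0.0368
grip_force: 0.0
```

Request:
jog_arm(delta_pos=[[0, 0, 0], [0, 0, 0], [0, 0, 0], [0, 0, 0], [0, 0, 0]], turn=[0, 0, 0, 0, 0], fingers=[0, 0, 0, 0, 0])

```text
time: 9.85
eef_pos: [0.5506, -0.3405, 0.1399]
orientation: [2.349, 2.085, -0.0]
ft_force: [-1.0, -0.3, 4.3]
gripper_width: 0.0267
grip_force: 59.1
```

Request:
jog_arm(delta_pos=[[0, 0, -0.1], [0, 0, -0.3], [0, 0, -0.5], [0, 0, -0.5], [0, 0, -0.5], [0, 0, 0], [0, 0, 0]], turn=[0, 0, 0, 0, 0, 0, 0], fingers=[0, 0, 0, 0, 0, 0, 0])

```text
time: 10.55
eef_pos: [0.5508, -0.3403, 0.2354]
orientation: [2.348, 2.085, 0.001]
ft_force: [-0.0, 0.2, -2.1]
gripper_width: 0.0269
grip_force: 58.3
```

```bash
python3 - <<'E'
from h import *
go([-55,0,0],90,goal=.23)
a=r.camera('wrist');s=r.camera('scene')
f=lambda i,x,y:cv2.resize(i[y:y+140,x:x+100,::-1],None,fx=4,fy=4,interpolation=cv2.INTER_CUBIC)
cv2.imwrite('pics/w5.png',np.hstack([f(a,200,170),f(s,240,100)]))
E
```

```text
t 10.55 eef [ 0.5508 -0.3403  0.2354] yaw -6.8 width 0.0269 grip 58.3 F [-0.   0.2 -2.1]
goal [ 0.4038 -0.3261  0.23  ] delta/50mm [-0.065 -2.954  0.103] turn/8deg 11.239 tool z [ 1.6e-03 -6.0e-04 -1.0e+00] q7 0.81
eef in throat xy(vertical-proj) [ 93.5   3.1 188.9]
```

View pics/w5.png

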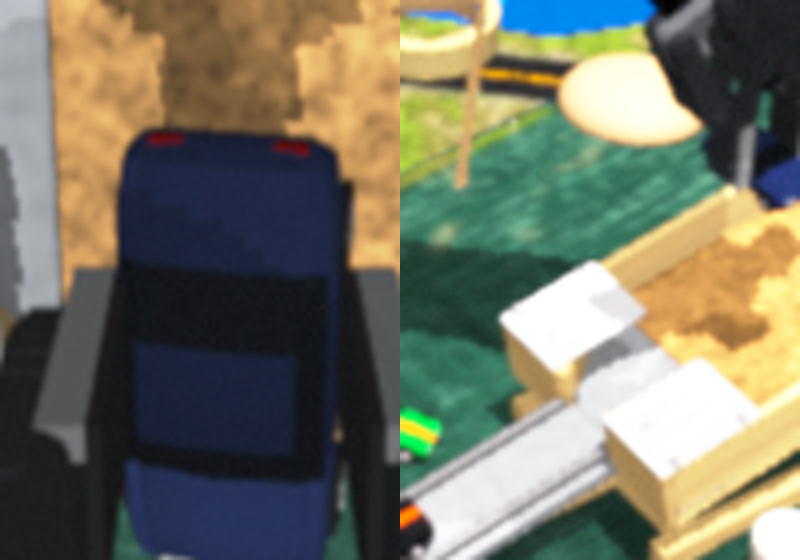

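The wrist view shows the blue car held between the pads. It is still rolled about 10°, with its upslope side windows visible. It has been lifted, so I'll carry it over the lane and turn it.

Request:
jog_arm(delta_pos=[[-0.02, -0.55, 0], [-0.02, -0.6, 0], [-0.02, -0.6, 0], [0, -0.6, 0], [0, -0.6, 0], [0, 0, 0], [0, 0, 0], [0, 0, 0]], turn=[0, 0, 0, 0, 0, -0.75, -0.75, -0.75], fingers=[0, 0, 0, 0, 0, 0, 0, 0])

```text
time: 11.45
eef_pos: [0.4032, -0.3248, 0.2334]
orientation: [-1.988, -2.43, -0.001]
ft_force: [-0.4, -0.3, -0.0]
gripper_width: 0.027
grip_force: 58.4
```

Request:
jog_arm(delta_pos=[[0, 0, 0], [0, 0, 0], [0, 0, 0], [0, 0, 0], [0, 0, 0], [0, 0, 0], [0, 0, 0], [0, 0, 0]], turn=[-1, -1, -1, -1, -1, -1, -1, -1], fingers=[0, 0, 0, 0, 0, 0, 0, 0])

```text
time: 12.25
eef_pos: [0.4033, -0.3249, 0.2332]
orientation: [-0.395, -3.114, -0.002]
ft_force: [0.7, 0.3, -0.7]
gripper_width: 0.027
grip_force: 58.4
```

Request:
jog_arm(delta_pos=[[0, 0, 0], [0, 0, 0], [0, 0, 0]], turn=[-1, 0, 0], fingers=[0, 0, 0])

```text
time: 12.55
eef_pos: [0.4034, -0.3253, 0.2337]
orientation: [-0.191, -3.134, -0.002]
ft_force: [0.1, 0.0, 0.1]
gripper_width: 0.0265
grip_force: 58.4
```

```bash
python3 - <<'E'
from h import *
go([-58,0,0],90,goal=.16)
E
```

```text
t 12.55 eef [ 0.4034 -0.3253  0.2337] yaw 83.02 width 0.0265 grip 58.4 F [0.1 0.  0.1]
goal [ 0.4009 -0.3257  0.16  ] delta/50mm [ 0.047 -0.016  1.473] turn/8deg -0.033 tool z [-0.0014  0.0011 -1.    ] q7 2.32
eef in throat xy(vertical-proj) [-54.7   0.7 187.2]
```

Request:
jog_arm(delta_pos=[[0.04, -0.03, 0.2], [0, 0, 0.5], [0, 0, 0.6], [0, 0, 0.5], [0, 0, 0.25], [0, 0, 0.05], [0, 0, 0], [0, 0, 0]], turn=[-0.03, 0, 0, 0, 0, 0, 0, 0], fingers=[0, 0, 0, 0, 0, 0, 0, 0])

```text
time: 13.35
eef_pos: [0.4023, -0.3277, 0.1306]
orientation: [0.18, 3.134, -0.002]
ft_force: [0.6, -0.1, -0.4]
gripper_width: 0.027
grip_force: 58.4
```

```bash
python3 - <<'E'
from h import *
go([-58,-1,0],90,goal=.122)
a=r.camera('wrist').astype(int)
m=(a[:,:,2]>a[:,:,0]*1.6+8)&(a[:,:,2]>a[:,:,1]*1.4+5)&(a[:,:,2]>25)
n,l,s,c=cv2.connectedComponentsWithStats(m.astype(np.uint8))
for i in np.argsort(-s[1:,4])[:3]+1: print(s[i],c[i].round(1))
o=r.get_obs();M=R.from_rotvec(o['orientation'])
for z in (56,66,76): print(z,[proj('wrist',M.apply(np.array([x,y,z])/1e3)+o['eef_pos'])[0].round(1) for x in(31,-31) for y in(-14.5,14.5)])
E
```

```text
t 13.35 eef [ 0.4023 -0.3277  0.1306] yaw 83.42 width 0.027 grip 58.4 F [ 0.6 -0.1 -0.4]
goal [ 0.4008 -0.3267  0.122 ] delta/50mm [0.034 0.016 0.172] turn/8deg 0.016 tool z [ 0.0021 -0.0016 -1.    ] q7 2.42
eef in throat xy(vertical-proj) [-55.5  -1.8  84.1]
[ 230  204   55   74 1746] [258.4 223.1]
[ 231  279   53   33 1034] [257.4 298.8]
[234 256  40  28 948] [253.6 269.3]
56 [array([227.1, 207. ]), array([292.7, 207.1]), array([231. , 320.6]), array([288.3, 320.6])]
66 [array([229.1, 199. ]), array([290.5, 199. ]), array([232.5, 307.1]), array([286.6, 307.1])]
76 [array([230.9, 192. ]), array([288.6, 192. ]), array([233.9, 295.1]), array([285.1, 295.1])]
```

Request:
jog_arm(delta_pos=[[0.03, 0.01, 0.05], [0, 0, 0.04], [0, 0, 0.03], [0, 0, 0], [0, 0, 0]], turn=[0, 0, 0, 0, 0], fingers=[0, 0, 0, 0, 0])

```text
time: 13.9
eef_pos: [0.4002, -0.3262, 0.1234]
orientation: [-0.18, -3.136, -0.0]
ft_force: [-0.5, -0.6, -0.8]
gripper_width: 0.0266
grip_force: 58.4
```

Request:
jog_arm(delta_pos=[[0, 0, 0.03], [0, 0, 0], [0, 0, 0]], turn=[0, 0, 0], fingers=[0, 0, 0])

```text
time: 14.2
eef_pos: [0.4002, -0.3262, 0.1219]
orientation: [-0.18, -3.136, -0.0]
ft_force: [-0.1, -0.2, 0.2]
gripper_width: 0.0268
grip_force: 58.4
```

Request:
jog_arm(delta_pos=[[0, 0, 0.03], [0, 0, 0], [0, 0, 0]], turn=[0, 0, 0], fingers=[0, 0, 0])

```text
time: 14.5
eef_pos: [0.4002, -0.3262, 0.1204]
orientation: [-0.18, -3.136, -0.0]
ft_force: [0.5, 0.2, 0.2]
gripper_width: 0.0267
grip_force: 58.4
```

Request:
jog_arm(delta_pos=[[0, 0, 0.03], [0, 0, 0], [0, 0, 0]], turn=[0, 0, 0], fingers=[0, 0, 0])

```text
time: 14.8
eef_pos: [0.4002, -0.3263, 0.119]
orientation: [0.18, 3.136, -0.0]
ft_force: [0.6, -0.0, -1.6]
gripper_width: 0.0272
grip_force: 58.4
```

Request:
jog_arm(delta_pos=[[0, 0, 0.03], [0, 0, 0], [0, 0, 0]], turn=[0, 0, 0], fingers=[0, 0, 0])

```text
time: 15.1
eef_pos: [0.4003, -0.3265, 0.1183]
orientation: [0.18, 3.136, -0.0]
ft_force: [-1.2, 0.7, 5.2]
gripper_width: 0.0268
grip_force: 58.9
```

Request:
jog_arm(delta_pos=[[0, 0, 0.02], [0, 0, 0], [0, 0, 0]], turn=[0, 0, 0], fingers=[0, 0, 0])

```text
time: 15.4
eef_pos: [0.4003, -0.3268, 0.118]
orientation: [0.18, 3.135, -0.0]
ft_force: [-2.7, 0.9, 10.6]
gripper_width: 0.0269
grip_force: 59.2
```

Contact reached, so I'll release slowly with the fingers still guiding the car.

Request:
jog_arm(delta_pos=[[0, 0, 0], [0, 0, 0], [0, 0, 0], [0, 0, 0], [0, 0, 0], [0, 0, 0], [0, 0, 0]], turn=[0, 0, 0, 0, 0, 0, 0], fingers=[0.34, 0.38, 0.42, 0.42, 0.5, 0.5, 0.5])

```text
time: 16.1
eef_pos: [0.4002, -0.3262, 0.1164]
orientation: [-0.18, -3.136, -0.0]
ft_force: [1.0, -0.2, -0.2]
gripper_width: 0.0429
grip_force: 0.0
```

Request:
jog_arm(delta_pos=[[0, 0, -0.1], [0, 0, -0.3], [0, 0, -0.5], [0, 0, -0.7], [0, 0, -0.7], [0, 0, 0], [0, 0, 0]], turn=[0, 0, 0, 0, 0, 0, 0], fingers=[0.5, 0.5, 0.5, 0.5, 0.5, 0.5, 0.5])

```text
time: 16.8
eef_pos: [0.4005, -0.3266, 0.2325]
orientation: [0.18, 3.134, -0.001]
ft_force: [-0.2, 0.6, -0.3]
gripper_width: 0.0425
grip_force: 0.0
```

```bash
python3 - <<'E'
from h import *
go([-58,-1,0],90,goal=.22)
a=r.camera('wrist');s=r.camera('scene')
f=lambda i,x,y,k:cv2.resize(i[y:y+600//k,x:x+400//k,::-1],None,fx=k,fy=k,interpolation=cv2.INTER_CUBIC)
cv2.imwrite('pics/w6.png',np.hstack([f(a,185,60,3),f(s,195,160,6)]))
for n,k,ox,oy,X in(('wrist',3,185,60,0),('scene',6,195,160,400)):
  for q in ([-166,17.5,0],[-166,-17.5,0],[-70,17.5,6],[-70,-17.5,6],[-70,0,22],[-133,0,22],[-7,21,29]):
    print(n,q,((proj(n,w(CH,np.array(q)/1e3))[0]-[ox,oy])*k+[X,0]).round(0))
E
```

```text
t 16.8 eef [ 0.4005 -0.3266  0.2325] yaw 83.43 width 0.0425 grip 0.0 F [-0.2  0.6 -0.3]
goal [ 0.4008 -0.3267  0.22  ] delta/50mm [-0.005 -0.002  0.25 ] turn/8deg 0.018 tool z [ 2.2e-03 -9.0e-04 -1.0e+00] q7 2.33
eef in throat xy(vertical-proj) [-57.4  -0.9 186. ]
wrist [-166, 17.5, 0] [285. -14.]
wrist [-166, -17.5, 0] [161. -14.]
wrist [-70, 17.5, 6] [282. 329.]
wrist [-70, -17.5, 6] [161. 329.]
wrist [-70, 0, 22] [222. 334.]
wrist [-133, 0, 22] [223.  96.]
wrist [-7, 21, 29] [297. 564.]
scene [-166, 17.5, 0] [515. 506.]
scene [-166, -17.5, 0] [570. 578.]
scene [-70, 17.5, 6] [761. 341.]
scene [-70, -17.5, 6] [820. 406.]
scene [-70, 0, 22] [782. 342.]
scene [-133, 0, 22] [616. 445.]
scene [-7, 21, 29] [902. 192.]
```

View pics/w6.png

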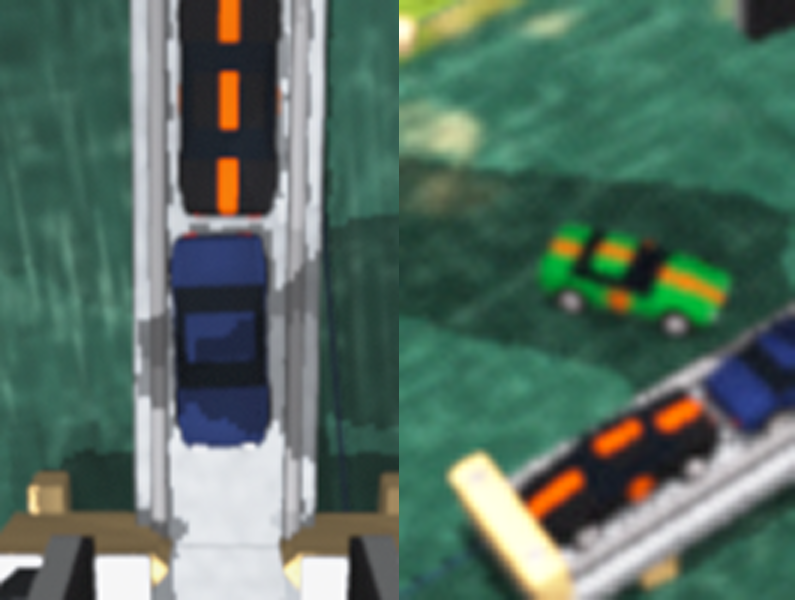

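The car stands on its wheels in the lane at (222,340). It is lined up, sits just behind the black car with a gap of about 5 mm, and matches the projected lane centre line. Before handing in I'll check that it's at rest.

Request:
jog_arm(delta_pos=[[0, 0, -0.2], [0, 0, -0.2], [0, 0, 0], [0, 0, 0], [0, 0, 0], [0, 0, 0], [0, 0, 0], [0, 0, 0]], turn=[0, 0, 0, 0, 0, 0, 0, 0], fingers=[0.5, 0.5, 0.5, 0.5, 0.5, 0.5, 0.5, 0.5])

```text
time: 17.7
eef_pos: [0.4001, -0.3261, 0.2513]
orientation: [-0.18, -3.136, -0.0]
ft_force: [-0.1, 0.1, -0.1]
gripper_width: 0.0426
grip_force: 0.0
```

```bash
python3 - <<'E'
from h import *
import time
def meas():
    a=r.camera('wrist').astype(int); mod=r.camera_model('wrist')
    bl=(a[:,:,2]>a[:,:,0]*1.5+8)&(a[:,:,2]>a[:,:,1]*1.3+5)
    orr=(a[:,:,0]>180)&(a[:,:,1]>60)&(a[:,:,1]<150)&(a[:,:,2]<60)
    for m in(bl,orr):
        n,l,s,c=cv2.connectedComponentsWithStats(m.astype(np.uint8))
        for i in [i for i in range(1,n) if s[i,4]>60]:
            P=[least_squares(lambda v:(proj('wrist',w(CH,[v[0],v[1],.016]))-np.array(px)).ravel(),[-.07,0]).x*1e3 for px in (c[i],(c[i][0],s[i,1]),(c[i][0],s[i,1]+s[i,3]))]
            print(s[i,4],[p.round(1).tolist() for p in P])
    print('t',r.get_obs()['time'])
meas();meas()
E
```

```text
98 [[-105.2, -186.6], [-110.5, -186.0], [-97.5, -187.3]]
436 [[-87.4, -2.8], [-94.7, -2.8], [-78.7, -2.7]]
357 [[-67.1, -2.2], [-74.3, -2.2], [-58.9, -2.1]]
477 [[-44.6, -1.1], [-52.5, -1.1], [-34.9, -1.1]]
119 [[-155.6, -0.0], [-164.6, -0.1], [-145.8, 0.0]]
174 [[-132.8, -195.9], [-139.3, -195.2], [-125.9, -196.6]]
89 [[-131.3, -0.0], [-138.3, -0.1], [-123.1, 0.0]]
97 [[-108.5, -0.3], [-115.5, -0.4], [-100.8, -0.3]]
66 [[-68.3, 67.4], [-73.6, 67.2], [-61.9, 67.7]]
t 17.75
100 [[-105.1, -186.5], [-110.5, -185.9], [-97.5, -187.2]]
436 [[-87.4, -2.7], [-94.6, -2.7], [-79.6, -2.6]]
358 [[-67.2, -2.1], [-74.2, -2.1], [-58.8, -2.1]]
479 [[-44.8, -1.2], [-52.4, -1.2], [-34.8, -1.2]]
119 [[-155.5, -0.0], [-164.6, -0.1], [-145.8, 0.0]]
176 [[-132.8, -195.9], [-139.3, -195.2], [-125.8, -196.6]]
89 [[-131.2, -0.1], [-138.3, -0.1], [-123.1, -0.0]]
98 [[-108.5, -0.3], [-115.4, -0.4], [-100.7, -0.3]]
68 [[-68.4, 67.6], [-73.6, 67.4], [-61.8, 67.9]]
t 17.8
```

```bash
python3 -c "
from rig import r
print(r.sign_off())"
```

```text
the job is handed in; nothing more can be done
None
```

I've handed the job in, but `sign_off` gave no verdict: the freed blue car rests lengthways in the lane, about 67 mm centre to centre behind the waiting car, and nothing beside the chute was seen to move.

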